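# Set the carver's dust box to its third click and start it

## Task

Get the carving dust box running: with a fingertip push its shutter lever along the slot to the third click counted from shut (shut is the right-hand end as the robot faces the box; the lever may already have been left part of the way) and leave it seated there, then press the flat start button fully in and let it spring back. Only push the lever, without gripping it or forcing it; do not press the mushroom stop button, do not start the box before the lever is set, and leave the carving and the tools lying where they are.

Things in the scene. Friction and masses are not known exactly. Their poses are not given: they have to be found in the camera images.
- dust_box: grey steel bench dust box 300 (its x) x 440 (its y) x 120 mm high, perforated plate on top, fixed, turned up to 0.3 rad. Origin under its centre; x points away from the robot, y to the robot's left. Along its near edge a flat control strip 70 mm wide, top 120 mm above the bench; on its centre line (box x -115 mm): slip stone (box y about -190), lever slot (-95 to -5), start button (+86), stop button (+158)
- lever_knob (a point): middle of the shutter lever's black upright knob, 22 mm across, straight sides from 20 to 47 mm and top 52 mm above the strip, on an 8 mm steel stem through the slot; this point is 34 mm above the strip. Shut, it is at box (-115, -85) mm; it slides along box +y (left). The strip beside it is bare to the slip stone on the right and the switch plate (box y +53) on the left
- lever (a joint): lever's distance from shut, m: 0 shut (right end of slot), growing leftward. A ball catch clicks every 14 mm: 0.014 first, 0.028 second, 0.042 third, then 0.056 and 0.070 (end); a black bar by the slot marks each, longer for wider open. Leaving a click takes about 6 N; half-way (7 mm) it tips and snaps into the next, ahead of the finger, and stays there. Starts anywhere from shut to the second click
- start_top (a point): centre of the top face of the start button: flat, round, black, 27 mm across, its top 17.5 mm above the strip, pressed straight down
- start_button (a joint): travel of the start button, m: 0 released, 0.005 fully in (about 5 N); it switches at 0.0035 and springs back
- stop_top (a point): top of the stop button: a black mushroom head 38 mm across, its top 29 mm above the strip, 72 mm to the left of the start button's centre
- stop_button (a joint): travel of the stop button, m: 0 released, 0.005 fully in
- carving: carved walnut wing about 170 x 120 x 22 mm, lying loose on the perforated top of the box; origin under its middle
- palm_gouge: short gouge about 110 mm long, loose on the perforated top; origin under the joint of handle and blade
- slip_stone: small reddish stone 35 x 22 x 10 mm, loose on the control strip beyond the shut end of the slot (about 105 mm to the right of the shut lever); origin under its middle
- gouge_a: long gouge, about 240 mm, handle 25 mm thick, loose on the bench to the left of the box; origin under the joint of handle and blade
- gouge_b: long gouge, about 220 mm, handle 25 mm thick, loose on the bench to the right of the box; origin under the joint of handle and blade
- mallet: turned wooden mallet 92 mm across and 236 mm tall, standing loose on its head at the left of the bench; origin under its middle
- oilstone: sharpening stone in a wooden holder, 200 x 68 x 36 mm, loose on the bench at the right; origin under its middle
- wax_tin: round tin 72 mm across, 42 mm tall, loose on the bench at the near right; origin under its middle

How it is judged:
By the outcome, as a careful person would: the job done as asked, in the order asked, and still so for the second after the job is handed in, with the robot touching nothing.
It also fails if it takes over 48 s, if anything falls off the work surface, if the arm or the gripper's body presses on something with over 40 N, if the wrist force passes 120 N, or if a joint passes its speed limit or range.

## Robot

A 6-joint arm with a two-finger parallel gripper is mounted at the origin on the work surface. World frame = base frame: x ahead of the robot, y to its left, z up, the work surface at z = 0. Lengths are in m, angles in degrees, forces in N, time in s.
With the tool pointing down it reaches from about 0.3 to 0.75 m from the base axis. Payload 8.5 kg.
Tool frame: the origin (TCP) lies on the centre line of the jaws, within the pads' length; the fingertips stand 14 mm ahead of it and the grasp point (between the pads) lies 5 mm behind it; z points along the fingers, y is the direction in which the jaws open and shut (so a half turn about z gives the same grasp; the last joint's range is limited). The gripper opens to 85 mm and grips with 20 to 120 N. Pads are 22 mm wide; open, the fingers measure 114 mm over their backs; the gripper's body (76 mm by 85 mm) begins 54 mm behind the grasp point. The pads swing forward as they close: fully open they stand 13 mm farther back than shut.
Start: joints at [55.617, 21.807, 74.336, -0, 83.858, -12.336], TCP at [0.206, 0.51, 0.245] pointing down, gripper open.
Joint ranges: [-178.18, 178.18], [-50.72, 133.34], [12.68, 142.11], [-81.47, 261.47], [9.98, 163.14], [-165.26, 165.26]. Speed limits (degrees/s): [136.94, 136.94, 180, 180, 180, 180].

## Interface

Orientations are given as a 3x3 rotation matrix whose columns are the frame's x, y, z axes.
In Python, from rig import env, optics, order, finder gives the robot as it stands.
- The arm moves only by the tool play_rows, never from a script. Its argument "commands" is a list of rows, each an object of numbers: "grip": the closure, from -1 (fully open) to 1 (shut); "x", "y", "z": the shift along the tool's x, y, z in m; "rx", "ry", "rz": the turn, a rotation vector about the tool's x, y, z in rad. A call has 1 to 12 rows; each row shifts and turns the commanded pose from where the row before left it, along the tool's axes as they then stand; what a row does not reach is not made up. A row lasts 1/8 s, in which the tool goes at most 62.5 mm and 10.7 degrees, less where a joint would pass 70% of its speed; a pose out of reach is approached as far as the arm can. A call is refused whole if a number of a shift passes 0.0625 or a number of a turn 0.188, either way. A call with a gripper value outside its range is refused whole. The fingers move at their own pace and stop on an object; "squeeze" is the grip in N (left out, the last holds). Time passes only in rows, so rows that do not move let the fingers close. It gives the time, the measured TCP pose, the force and the opening at its end, in the units of the state.
- env.observe(): the state, without advancing time (a new reading comes with each control period).
- optics.get_image(name): name is "scene" or "top" or "wrist"; returns a dict with "color" (400x640x3 uint8, blue, green, red), "range_z" (400x640 float32, m along the optical axis (not along the pixel's ray), 0 where there is no reading), "fov_y" (degrees; the focal length in pixels is half the picture's height over the tangent of half this angle, whatever the lens; pixels are square), "cx", "cy" (the principal point, pixels), "dist_coeffs" ([k1, k2, p1, p2, k3] as OpenCV has them; the pictures are not rectified), "cam_to_world" (4x4, takes a point from camera to world coordinates). Camera axes: x right, y down, z forward; pixel columns grow to the right and rows downward; lengths in m; the calibration is good to about 2 mm. A picture is of the moment at which its call begins.
- order.close_job(): hands the job in, once; it reports no verdict.
Trained networks look in the newest picture that a camera, given by its name, has taken for a name from the list of things; names that differ only in an ending like _2 or _b are one class to them, and where a whole thing is asked for, a point or a joint stands for the part that bears it (a point fixed in the world has none). Each returns a list of dicts, best first, with "conf" (0 to 1); they miss things now and then, are a little off and sometimes report something else, mostly with a low value. They report only what shows in the picture. A call takes as long as a camera call.
- finder.boxes_of(camera, thing): "point" ([x, y, z] in m, in world coordinates, good to about 4 mm: the middle of the surface that is visible of it).
The state is a dict: "time_s": time; "q": joint angles; "qvel": joint speeds; "joint_efforts": joint torques, N m; "position": TCP position; "tool_rot": TCP orientation; "ft_force": force on the tool from outside, world axes, zero at the start; "wrist_torque": the same for the moment, N m; "grip_width": finger opening in m.
Only numpy, scipy, OpenCV 4.12 (cv2) and the standard library are available. Lean on these libraries where they do the work, as an engineer would, in place of code of your own. Each camera call takes 0.05 s, during which the arm holds its last target.

## Working session

There is one attempt and no reset: what is moved stays moved. The work goes in short steps, Python scripts to look and compute and a tool call to move; the robot and the scene stay as the last step left them, time stands still between calls to the robot, and variables do not carry over. Pictures are saved under pics/ and viewed, and the job is handed in when it is done.

Besides the shell and the picture viewer there is one more tool, called as name(argument=value, ...) on one line, values as JSON. play_rows: Moves the arm, as the interface text tells. Its arguments: {"type":"object","properties":{"commands":{"type":"array"},"squeeze":{"type":"number"}},"required":["commands"]}

```bash
ls; mkdir -p pics; python3 - <<'E'
from rig import env, optics, order, finder
import cv2,pickle
s=env.observe(); print(s)
for n in ["scene","top","wrist"]:
    im=optics.get_image(n); cv2.imwrite(f"pics/{n}0.png",im["color"]); pickle.dump(im,open(f"{n}0.pkl","wb"))
    print(n,im["fov_y"],im["cx"],im["cy"],im["dist_coeffs"],im["cam_to_world"])
for c in ["top","scene"]:
  for t in ["dust_box","lever_knob","start_top","stop_top","slip_stone"]:
    print(c,t,[(r["conf"],r["point"]) for r in finder.boxes_of(c,t)][:3])
E
```

```text
pics
{'time_s': 0.0, 'q': array([ 5.56171685e+01,  2.18416717e+01,  7.43854271e+01, -5.00337179e-04,
        8.38581205e+01, -1.23354940e+01]), 'qvel': array([ 0.04357464,  0.06016067, -0.02841102,  0.00626371,  0.05999414,
       -0.00402324]), 'joint_efforts': array([ 1.04470153e-03, -4.48460770e+01, -2.31279176e+01, -7.44335443e-05,
        4.84491597e-03, -4.23005042e-05]), 'position': array([0.2062968 , 0.5095467 , 0.24470141]), 'tool_rot': array([[-9.26874264e-01,  3.75371024e-01, -8.32774068e-04],
       [ 3.75371820e-01,  9.26873496e-01, -1.23239270e-03],
       [ 3.09271702e-04, -1.45487300e-03, -9.99998894e-01]]), 'ft_force': array([-0.50483242,  1.71530563,  1.09469807]), 'wrist_torque': array([-0.03054226, -0.02138942,  0.05329634]), 'grip_width': 0.08548926380386171}
scene 52.55856520475211 314.11553695656204 193.0267824574573 [-0.07211136  0.          0.          0.          0.        ] [[ 0.28199483  0.63762684 -0.71687581  1.58377251]
 [ 0.9591969  -0.17140575  0.22485855 -0.33096732]
 [ 0.02049921 -0.751034   -0.65994523  1.10675001]
 [ 0.          0.          0.    
[... 408 characters left out ...]
-0.04907502  0.          0.          0.          0.        ] [[ 0.37608539  0.89228189  0.24978552  0.14246788]
 [ 0.92658388 -0.36174035 -0.10288945  0.53605967]
 [-0.0014489   0.27014245 -0.96281927  0.37432142]
 [ 0.          0.          0.          1.        ]]
top dust_box [(0.77, [0.5935, 0.0319, 0.1204])]
top lever_knob [(0.53, [0.3741, 0.5519, 0.1119])]
top start_top [(0.54, [0.5099, 0.1096, 0.1378])]
top stop_top [(0.66, [0.5126, 0.1757, 0.1452])]
top slip_stone [(0.43, [0.4846, -0.1706, 0.131])]
scene dust_box [(0.66, [0.7031, 0.0114, 0.1193])]
scene lever_knob []
scene start_top [(0.39, [0.52, 0.1081, 0.1353])]
scene stop_top []
scene slip_stone [(0.62, [0.4911, -0.1709, 0.1296])]
```

View pics/top0.png

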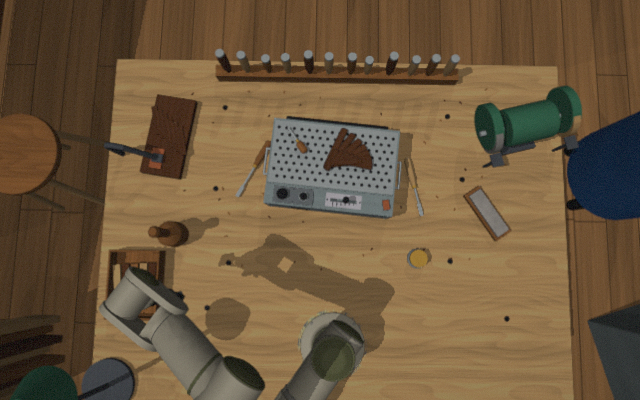

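View pics/scene0.png

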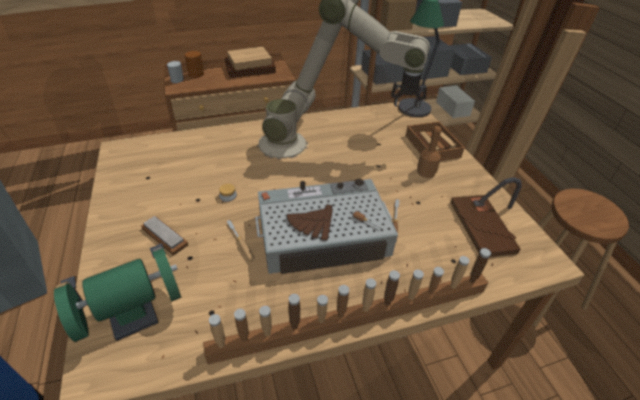

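View pics/wrist0.png

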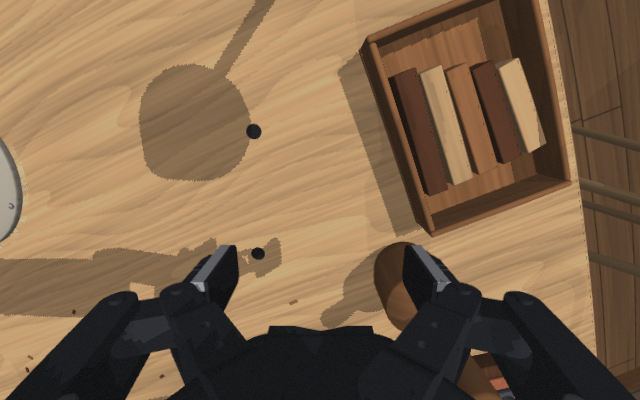

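The pictures show the box with the knob near (346,200), start (304,196), stop (282,193) and slip stone (386,204) in the top view. I'll go to a wrist look pose over the strip with the fingers shut.

play_rows(commands=[{"z":-0.03,"rz":-0.152,"grip":1},{"z":-0.02,"rz":-0.152,"grip":1},{"x":-0.031,"y":-0.047,"grip":1},{"x":-0.031,"y":-0.047,"grip":1},{"x":-0.031,"y":-0.047,"grip":1},{"x":-0.031,"y":-0.047,"grip":1},{"x":-0.031,"y":-0.047,"grip":1},{"x":-0.031,"y":-0.047,"grip":1},{"x":-0.031,"y":-0.047,"grip":1},{"x":-0.031,"y":-0.047,"grip":1},{"x":-0.031,"y":-0.047,"grip":1},{"x":-0.031,"y":-0.047,"grip":1}])

```text
invalid input at $.commands[0]: expected keys grip, x, y, z, rx, ry, rz
```

play_rows(commands=[{"grip":1},{"grip":1}])

```text
invalid input at $.commands[0]: expected keys grip, x, y, z, rx, ry, rz
```

```bash
python3 - <<'E'
from rig import env, optics, order, finder
import cv2,pickle
s=env.observe(); print(s["time_s"],s["position"],s["tool_rot"],s["ft_force"],s["grip_width"])
im=optics.get_image("wrist"); cv2.imwrite("pics/wrist1.png",im["color"]); pickle.dump(im,open("wrist1.pkl","wb"))
for t in ["dust_box","lever_knob","start_top","stop_top","slip_stone"]:
    print(t,[(r["conf"],r["point"]) for r in finder.boxes_of("wrist",t)][:3])
E
```

```text
0.65 [0.20646528 0.50976522 0.24534553] [[-9.26867320e-01  3.75389091e-01  4.34512278e-05]
 [ 3.75389093e-01  9.26867318e-01  5.35464526e-05]
 [-2.01727688e-05  6.59415740e-05 -9.99999998e-01]] [-0.19655328  0.47246075 -0.61046861] 0.08555671039874783
dust_box []
lever_knob []
start_top []
stop_top []
slip_stone []
```

View pics/wrist1.png

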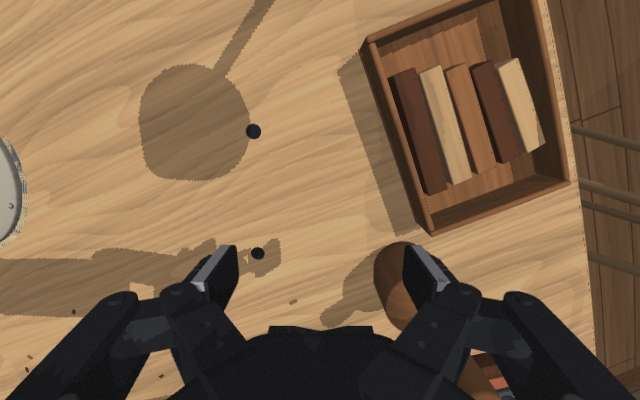

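The moves were refused because every key is required, so the arm hasn't moved and the picture is unchanged. Sending them again with full rows.

play_rows(commands=[{"grip":1,"x":0,"y":0,"z":-0.03,"rx":0,"ry":0,"rz":-0.152},{"grip":1,"x":0,"y":0,"z":-0.02,"rx":0,"ry":0,"rz":-0.152},{"grip":1,"x":-0.031,"y":-0.047,"z":0,"rx":0,"ry":0,"rz":0},{"grip":1,"x":-0.031,"y":-0.047,"z":0,"rx":0,"ry":0,"rz":0},{"grip":1,"x":-0.031,"y":-0.047,"z":0,"rx":0,"ry":0,"rz":0},{"grip":1,"x":-0.031,"y":-0.047,"z":0,"rx":0,"ry":0,"rz":0},{"grip":1,"x":-0.031,"y":-0.047,"z":0,"rx":0,"ry":0,"rz":0},{"grip":1,"x":-0.031,"y":-0.047,"z":0,"rx":0,"ry":0,"rz":0},{"grip":1,"x":-0.031,"y":-0.047,"z":0,"rx":0,"ry":0,"rz":0},{"grip":1,"x":-0.031,"y":-0.047,"z":0,"rx":0,"ry":0,"rz":0},{"grip":1,"x":-0.031,"y":-0.047,"z":0,"rx":0,"ry":0,"rz":0},{"grip":1,"x":-0.031,"y":-0.047,"z":0,"rx":0,"ry":0,"rz":0}])

```text
time_s: 2.45
position: [0.4781, 0.0144, 0.2955]
tool_rot: [[-0.997, 0.081, 0.001], [0.081, 0.997, -0.0], [-0.001, 0.0, -1.0]]
ft_force: [0.7, 0.3, 1.4]
grip_width: 0.0
```

play_rows(commands=[{"grip":1,"x":0,"y":0,"z":0,"rx":0,"ry":0,"rz":0},{"grip":1,"x":0,"y":0,"z":0,"rx":0,"ry":0,"rz":0}])

```text
time_s: 2.7
position: [0.4772, 0.0165, 0.2952]
tool_rot: [[-0.997, 0.081, -0.0], [0.081, 0.997, 0.0], [0.0, 0.0, -1.0]]
ft_force: [-0.1, -0.2, 0.3]
grip_width: -0.0001
```

```bash
python3 - <<'E'
from rig import env, optics, order, finder
import cv2,pickle
s=env.observe(); print(s["time_s"],s["position"],s["tool_rot"],s["ft_force"],s["grip_width"])
im=optics.get_image("wrist"); cv2.imwrite("pics/wrist2.png",im["color"]); pickle.dump(im,open("wrist2.pkl","wb"))
for t in ["dust_box","lever_knob","start_top","stop_top","slip_stone"]:
    print(t,[(r["conf"],r["point"]) for r in finder.boxes_of("wrist",t)][:3])
E
```

```text
2.7 [0.47722916 0.01654597 0.29524541] [[-9.96715529e-01  8.09815308e-02 -3.82738725e-04]
 [ 8.09814052e-02  9.96715557e-01  3.33142514e-04]
 [ 4.08460032e-04  3.01053597e-04 -9.99999871e-01]] [-0.06425919 -0.22558455  0.33802775] -6.90002454239379e-05
dust_box [(0.85, [0.5173, 0.035, 0.1187])]
lever_knob [(0.72, [0.4923, -0.0313, 0.1687])]
start_top [(0.98, [0.506, 0.1059, 0.1379])]
stop_top [(0.78, [0.5179, 0.1784, 0.1515])]
slip_stone [(0.61, [0.4884, -0.1678, 0.1277])]
```

View pics/wrist2.png

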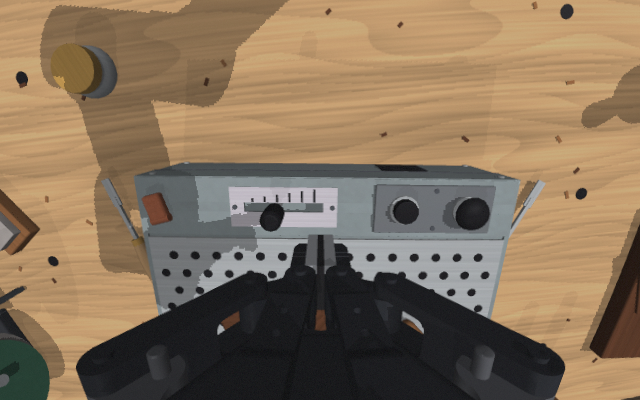

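The wrist view shows the slip stone at (157,208), the mark plate (230-338, 187-227) with the knob at (271,215), start at (405,211) and stop at (472,213). Shut is on the image's left. Now the exact geometry.

```bash
cat > h.py <<'E'
import numpy as np,cv2,pickle
def K(im):
    f=200/np.tan(np.radians(im["fov_y"]/2)); return np.array([[f,0,im["cx"]],[0,f,im["cy"]],[0,0,1]])
def ray(im,u,v):
    p=cv2.undistortPoints(np.array([[[u,v]]],float),K(im),np.array(im["dist_coeffs"]))[0,0]
    return np.array([p[0],p[1],1.])
def atz(im,u,v,z):
    T=np.array(im["cam_to_world"]); d=T[:3,:3]@ray(im,u,v); return T[:3,3]+d*(z-T[2,3])/d[2]
def cloud(im):
    h,w=im["range_z"].shape; u,v=np.meshgrid(np.arange(w),np.arange(h))
    p=cv2.undistortPoints(np.stack([u,v],-1).reshape(-1,1,2).astype(float),K(im),np.array(im["dist_coeffs"])).reshape(h,w,2)
    P=np.concatenate([p,np.ones((h,w,1))],-1)*im["range_z"][...,None]
    T=np.array(im["cam_to_world"]); return P@T[:3,:3].T+T[:3,3]
E
python3 - <<'E'
from h import *
im=pickle.load(open("wrist2.pkl","rb")); C=cloud(im); R=im["range_z"]
c=im["color"][165:245,130:330]; cv2.imwrite("pics/z1.png",cv2.resize(c,(800,320),interpolation=cv2.INTER_CUBIC))
c=im["color"][165:245,330:530]; cv2.imwrite("pics/z2.png",cv2.resize(c,(800,320),interpolation=cv2.INTER_CUBIC))
print("strip z",np.median(C[195:225,200:225,2]), np.median(C[195:225,345:370,2]))
# heights
def blob(lo,hi,u0,u1,v0=180,v1=240):
    S=C[v0:v1,u0:u1].reshape(-1,3); m=(S[:,2]>lo)&(S[:,2]<hi); S=S[m]
    return S.shape[0],S.mean(0),S.min(0),S.max(0)
print("knob top",blob(.166,.18,250,300))
print("start",blob(.134,.145,385,425))
print("stop",blob(.143,.16,450,500))
print("stone",blob(.126,.14,140,180))
E
```

```text
strip z 0.12077251563614938 0.12077639917995789
knob top (364, array([ 0.49535534, -0.0325956 ,  0.17144407]), array([ 0.48564474, -0.04361267,  0.16608344]), array([ 0.50691083, -0.02289425,  0.17530442]))
start (471, array([0.50916457, 0.10758327, 0.13817952]), array([0.49675977, 0.0948187 , 0.13400623]), array([0.52298663, 0.12118415, 0.14058719]))
stop (748, array([0.5154417 , 0.17801828, 0.14702438]), array([0.49900079, 0.16246907, 0.14300128]), array([0.53378632, 0.19664049, 0.15106189]))
stone (600, array([ 0.48535653, -0.16950062,  0.13021013]), array([ 0.46752109, -0.18375119,  0.12613739]), array([ 0.50505528, -0.15697736,  0.13336654]))
```

View pics/z1.png

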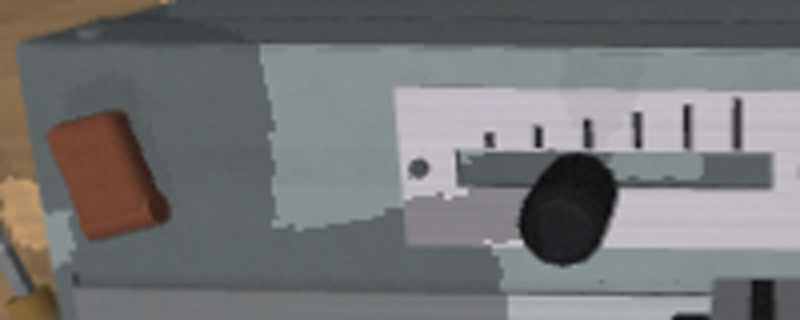

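View pics/z2.png

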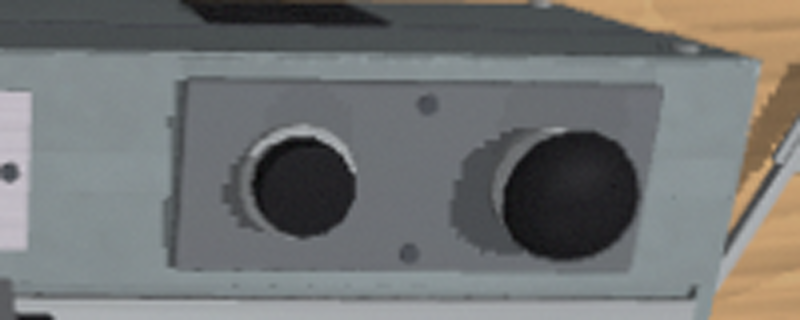

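```bash
python3 - <<'E'
from h import *
im=pickle.load(open("wrist2.pkl","rb")); C=cloud(im)
px=lambda x,y,ox=130:(x/4+ox,y/4+165)
ys=np.array([-85+14*i for i in range(6)]+[-95,-5],float)
P=[atz(im,*px(*p),.12) for p in [(489,149),(539,149),(589,149),(639,149),(688,149),(738,149)]]
S=[atz(im,*px(*p),.12) for p in [(457,169),(773,169)]]
print(np.round(P,4)); print(np.round(S,4))
E1=atz(im,*px(25,44),.12);E2=atz(im,*px(755,62,330),.12); print("front edge",E1,E2, np.arctan2((E2-E1)[0],(E2-E1)[1]), np.linalg.norm(E2-E1))
st=np.array([.50916,.10758]); sp=np.array([.51544,.17802])
for th in [np.arctan2((S[1]-S[0])[0],(S[1]-S[0])[1]), .08,.089]:
    yb=np.array([np.sin(th),np.cos(th)]); xb=np.array([yb[1],-yb[0]])
    f=lambda p:np.round(((np.array(p[:2])-st)@xb*1000-115,(np.array(p[:2])-st)@yb*1000+86),1)
    k=C[180:240,250:300].reshape(-1,3); k=k[(k[:,2]>.166)&(k[:,2]<.18)]
    print(th,"knob",f(k.mean(0)),"min/max y",(np.percentile((k[:,:2]-st)@yb,[2,98])*1000+86), "marks",[f(p) for p in P],"slot",[f(p) for p in S],"stop",f(sp),"stone",f([.48536,-.1695]))
E
```

```text
[[ 0.4894 -0.0615  0.12  ]
 [ 0.4906 -0.0472  0.12  ]
 [ 0.4918 -0.033   0.12  ]
 [ 0.4929 -0.0189  0.12  ]
 [ 0.4941 -0.005   0.12  ]
 [ 0.4952  0.0092  0.12  ]]
[[ 0.4946 -0.0716  0.12  ]
 [ 0.5019  0.0186  0.12  ]]
front edge [ 0.44798162 -0.18916538  0.12      ] [0.48862282 0.2435171  0.12      ] 0.09365368757031398 0.43458697322516454
0.08167605351232042 knob [-117.3  -54.8] min/max y [-64.42904369 -45.78213556] marks [array([-120.9,  -84.1]), array([-120.9,  -69.8]), array([-120.9,  -55.6]), array([-120.9,  -41.3]), array([-120.9,  -27.4]), array([-120.9,  -13.2])] slot [array([-114.9,  -93.7]), array([-114.9,   -3.3])] stop [-114.5  156.7] stone [-116.1 -192.1]
0.08 knob [-117.6  -54.8] min/max y [-64.43063226 -45.77874944] marks [array([-121.2,  -84.1]), array([-121.1,  -69.8]), array([-121.1,  -55.6]), array([-121.1,  -41.3]), array([-121.1,  -27.4]), array([-121. ,  -13.2])] slot [array([-115.2,  -93.7]), array([-115.1,   -3.3])] stop [-114.4  156.7] stone [-116.6 -192.1]
0.089 knob [-116.3  -54.8] min/max y [-64.41714429 -45.79358438] marks [array([-119.6,  -84.2]), array([-119.7,  -69.9]), array([-119.8,  -55.6]), array([-119.9,  -41.4]), array([-120. ,  -27.5]), array([-120.1,  -13.3])] slot [array([-113.6,  -93.7]), array([-114.3,   -3.3])] stop [-115.   156.7] stone [-114.1 -192.1]
```

The knob sits at the second click (box y ≈ -55, and the second mark reads -55.6), so it needs one more click. I'll come down on its right side with shut fingers.

play_rows(commands=[{"grip":1,"x":-0.012,"y":-0.0465,"z":0,"rx":0,"ry":0,"rz":0},{"grip":1,"x":-0.012,"y":-0.0465,"z":0,"rx":0,"ry":0,"rz":0},{"grip":1,"x":0,"y":0,"z":0.04,"rx":0,"ry":0,"rz":0},{"grip":1,"x":0,"y":0,"z":0.04,"rx":0,"ry":0,"rz":0},{"grip":1,"x":0,"y":0,"z":0.03,"rx":0,"ry":0,"rz":0},{"grip":1,"x":0,"y":0,"z":0.024,"rx":0,"ry":0,"rz":0},{"grip":1,"x":0,"y":0,"z":0,"rx":0,"ry":0,"rz":0},{"grip":1,"x":0,"y":0,"z":0,"rx":0,"ry":0,"rz":0}])

```text
time_s: 4.0
position: [0.4944, -0.0783, 0.1624]
tool_rot: [[-0.997, 0.08, 0.002], [0.08, 0.997, -0.001], [-0.002, -0.001, -1.0]]
ft_force: [-0.0, -0.9, -0.6]
grip_width: -0.0
```

```bash
python3 - <<'E'
from rig import env, optics
from h import *
im=optics.get_image("wrist"); cv2.imwrite("pics/w3.png",im["color"]); pickle.dump(im,open("w3.pkl","wb"))
s=env.observe(); print(s["time_s"],s["position"],s["ft_force"])
E
```

```text
4.05 [ 0.49445082 -0.07838481  0.16251117] [-0.69971901  1.37716764  0.73018165]
```

View pics/w3.png

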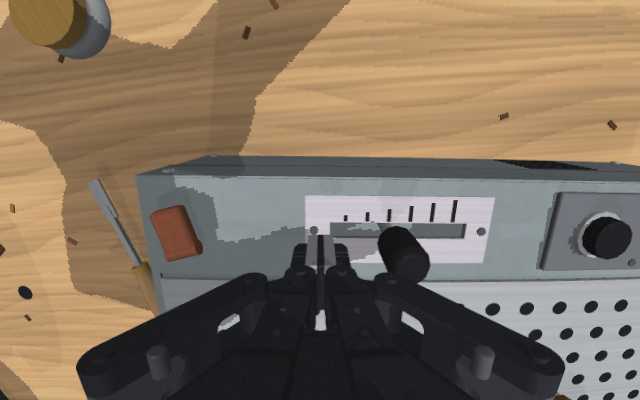

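The fingertips at (320,250) stand right of the knob (403,250), with clear space between. Advancing.

play_rows(commands=[{"grip":1,"x":0,"y":0.006,"z":0,"rx":0,"ry":0,"rz":0},{"grip":1,"x":0,"y":0.006,"z":0,"rx":0,"ry":0,"rz":0},{"grip":1,"x":0,"y":0.004,"z":0,"rx":0,"ry":0,"rz":0},{"grip":1,"x":0,"y":0.002,"z":0,"rx":0,"ry":0,"rz":0},{"grip":1,"x":0,"y":0,"z":0,"rx":0,"ry":0,"rz":0}])

```text
time_s: 4.68
position: [0.4954, -0.0603, 0.1613]
tool_rot: [[-0.997, 0.08, -0.0], [0.08, 0.997, 0.0], [0.0, -0.0, -1.0]]
ft_force: [0.1, 0.0, 0.9]
grip_width: 0.0003
```

play_rows(commands=[{"grip":1,"x":0,"y":0.002,"z":0,"rx":0,"ry":0,"rz":0},{"grip":1,"x":0,"y":0,"z":0,"rx":0,"ry":0,"rz":0}])

```text
time_s: 4.92
position: [0.4956, -0.0587, 0.1613]
tool_rot: [[-0.997, 0.081, 0.0], [0.081, 0.997, -0.001], [-0.0, -0.001, -1.0]]
ft_force: [-0.6, -2.1, -0.4]
grip_width: -0.0002
```

play_rows(commands=[{"grip":1,"x":0,"y":0.002,"z":0,"rx":0,"ry":0,"rz":0},{"grip":1,"x":0,"y":0,"z":0,"rx":0,"ry":0,"rz":0}])

```text
time_s: 5.18
position: [0.4957, -0.0569, 0.1614]
tool_rot: [[-0.997, 0.081, 0.0], [0.081, 0.997, -0.001], [-0.0, -0.001, -1.0]]
ft_force: [-0.3, -4.2, -0.4]
grip_width: -0.0
```

play_rows(commands=[{"grip":1,"x":0,"y":0.002,"z":0,"rx":0,"ry":0,"rz":0},{"grip":1,"x":0,"y":0,"z":0,"rx":0,"ry":0,"rz":0}])

```text
time_s: 5.42
position: [0.4959, -0.0542, 0.1613]
tool_rot: [[-0.997, 0.081, 0.0], [0.081, 0.997, 0.0], [-0.0, 0.0, -1.0]]
ft_force: [0.4, -1.5, -0.3]
grip_width: 0.0
```

play_rows(commands=[{"grip":1,"x":0,"y":0.002,"z":0,"rx":0,"ry":0,"rz":0},{"grip":1,"x":0,"y":0,"z":0,"rx":0,"ry":0,"rz":0}])

```text
time_s: 5.68
position: [0.4959, -0.0519, 0.1613]
tool_rot: [[-0.997, 0.08, -0.0], [0.08, 0.997, 0.001], [0.0, 0.001, -1.0]]
ft_force: [-0.9, -0.5, 0.3]
grip_width: 0.0002
```

The force rose to about 4 N and then dropped, which looks like a snap. Backing off to look.

play_rows(commands=[{"grip":1,"x":0,"y":-0.012,"z":0,"rx":0,"ry":0,"rz":0},{"grip":1,"x":0,"y":-0.015,"z":0,"rx":0,"ry":0,"rz":0},{"grip":1,"x":0,"y":0,"z":0,"rx":0,"ry":0,"rz":0},{"grip":1,"x":0,"y":0,"z":-0.05,"rx":0,"ry":0,"rz":0},{"grip":1,"x":0,"y":0,"z":-0.05,"rx":0,"ry":0,"rz":0},{"grip":1,"x":0,"y":0.05,"z":-0.03,"rx":0,"ry":0,"rz":0},{"grip":1,"x":0.02,"y":0.05,"z":0,"rx":0,"ry":0,"rz":0},{"grip":1,"x":0,"y":0,"z":0,"rx":0,"ry":0,"rz":0},{"grip":1,"x":0,"y":0,"z":0,"rx":0,"ry":0,"rz":0}])

```text
time_s: 6.8
position: [0.482, 0.0217, 0.2913]
tool_rot: [[-0.997, 0.081, -0.0], [0.081, 0.997, -0.0], [0.0, -0.0, -1.0]]
ft_force: [-0.0, -0.8, 0.3]
grip_width: 0.0001
```

```bash
python3 - <<'E'
from rig import env, optics
from h import *
im=optics.get_image("wrist"); cv2.imwrite("pics/w4.png",im["color"]); pickle.dump(im,open("w4.pkl","wb"))
s=env.observe(); print(s["time_s"],s["position"],s["ft_force"])
cv2.imwrite("pics/z4.png",cv2.resize(im["color"][165:265,210:370],(800,500),interpolation=cv2.INTER_CUBIC))
C=cloud(im).reshape(-1,3)
st=np.array([.50916,.10758]);th=.082;yb=np.array([np.sin(th),np.cos(th)]); xb=np.array([yb[1],-yb[0]])
Y=(C[:,:2]-st)@yb*1000+86; X=(C[:,:2]-st)@xb*1000-115
for lo,hi,a,b in [(.166,.18,-95,0),(.134,.145,60,110),(.143,.16,130,190)]:
    m=(C[:,2]>lo)&(C[:,2]<hi)&(Y>a)&(Y<b)&(abs(X+115)<25); print(m.sum(),X[m].mean(),Y[m].mean(),C[m].mean(0))
E
```

```text
6.85 [0.4821568  0.02128781 0.29114447] [-1.21678069 -0.11250521 -0.58137321]
379 -117.1598606768638 -40.95767928850625 [ 0.49660853 -0.01877418  0.17143292]
489 -115.00552144126519 85.8240654704137 [0.50914009 0.10740511 0.13814234]
789 -114.54128086587936 156.95970885293275 [0.51542936 0.1782637  0.14697957]
```

View pics/z4.png

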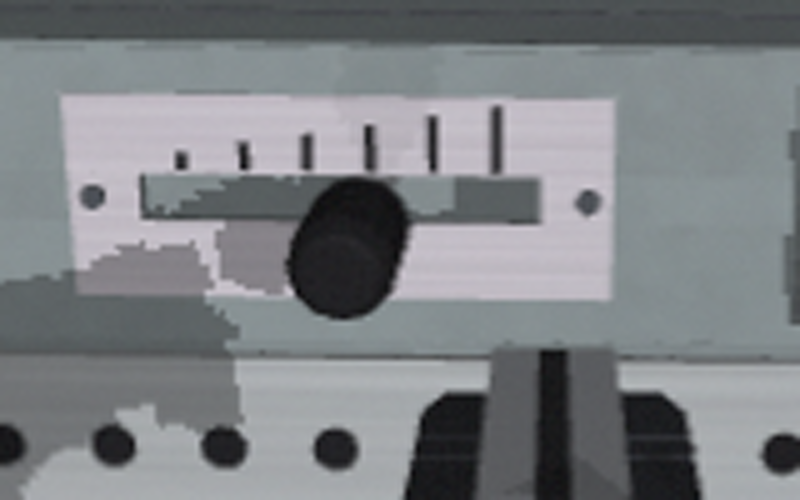

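The knob moved 13.8 mm to box y -41.0, at the third-click mark (-41.3). In the picture it stands at the fourth bar, with the first bar being shut. Now over to the start button.

play_rows(commands=[{"grip":1,"x":-0.01,"y":0.044,"z":0,"rx":0,"ry":0,"rz":0},{"grip":1,"x":-0.01,"y":0.044,"z":0,"rx":0,"ry":0,"rz":0},{"grip":1,"x":0,"y":0,"z":0.04,"rx":0,"ry":0,"rz":0},{"grip":1,"x":0,"y":0,"z":0.04,"rx":0,"ry":0,"rz":0},{"grip":1,"x":0,"y":0,"z":0.03,"rx":0,"ry":0,"rz":0},{"grip":1,"x":0,"y":0,"z":0.021,"rx":0,"ry":0,"rz":0},{"grip":1,"x":0,"y":0,"z":0,"rx":0,"ry":0,"rz":0},{"grip":1,"x":0,"y":0,"z":0,"rx":0,"ry":0,"rz":0}])

```text
time_s: 7.85
position: [0.5097, 0.1075, 0.161]
tool_rot: [[-0.997, 0.082, 0.001], [0.082, 0.997, -0.0], [-0.001, 0.0, -1.0]]
ft_force: [-0.5, -1.3, 0.3]
grip_width: -0.0001
```

```bash
python3 - <<'E'
from rig import env, optics
from h import *
im=optics.get_image("wrist"); cv2.imwrite("pics/w5.png",im["color"])
s=env.observe(); print(s["time_s"],s["position"],s["ft_force"])
E
```

```text
7.9 [0.50968427 0.10761262 0.16126262] [ 0.57796239 -0.62160635 -0.21620209]
```

View pics/w5.png

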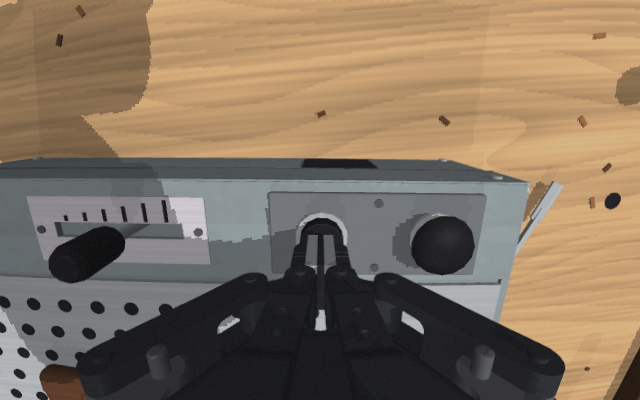

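The shut tips (320,235) are centred over the start button, clear of the stop head (443,245). Pressing.

play_rows(commands=[{"grip":1,"x":0,"y":0,"z":0.004,"rx":0,"ry":0,"rz":0},{"grip":1,"x":0,"y":0,"z":0.003,"rx":0,"ry":0,"rz":0},{"grip":1,"x":0,"y":0,"z":0.002,"rx":0,"ry":0,"rz":0},{"grip":1,"x":0,"y":0,"z":0,"rx":0,"ry":0,"rz":0}])

```text
time_s: 8.4
position: [0.509, 0.1081, 0.1514]
tool_rot: [[-0.997, 0.081, -0.0], [0.081, 0.997, -0.0], [0.0, -0.0, -1.0]]
ft_force: [-1.7, -0.2, 1.6]
grip_width: -0.0
```

play_rows(commands=[{"grip":1,"x":0,"y":0,"z":0.002,"rx":0,"ry":0,"rz":0},{"grip":1,"x":0,"y":0,"z":0,"rx":0,"ry":0,"rz":0}])

```text
time_s: 8.65
position: [0.509, 0.108, 0.1494]
tool_rot: [[-0.997, 0.081, 0.0], [0.081, 0.997, 0.0], [-0.0, 0.0, -1.0]]
ft_force: [-0.5, 0.6, 2.2]
grip_width: -0.0
```

play_rows(commands=[{"grip":1,"x":0,"y":0,"z":0.002,"rx":0,"ry":0,"rz":0},{"grip":1,"x":0,"y":0,"z":0,"rx":0,"ry":0,"rz":0}])

```text
time_s: 8.9
position: [0.509, 0.1081, 0.1474]
tool_rot: [[-0.997, 0.081, 0.0], [0.081, 0.997, 0.0], [-0.0, 0.0, -1.0]]
ft_force: [-1.0, -0.1, 4.4]
grip_width: -0.0002
```

play_rows(commands=[{"grip":1,"x":0,"y":0,"z":0.001,"rx":0,"ry":0,"rz":0},{"grip":1,"x":0,"y":0,"z":0,"rx":0,"ry":0,"rz":0}])

```text
time_s: 9.15
position: [0.5091, 0.1081, 0.1465]
tool_rot: [[-0.997, 0.081, 0.0], [0.081, 0.997, -0.0], [-0.0, 0.0, -1.0]]
ft_force: [-1.6, -0.8, 5.6]
grip_width: -0.0004
```

Force is near 5 N; going on until it bottoms out.

play_rows(commands=[{"grip":1,"x":0,"y":0,"z":0.001,"rx":0,"ry":0,"rz":0},{"grip":1,"x":0,"y":0,"z":0,"rx":0,"ry":0,"rz":0}])

```text
time_s: 9.4
position: [0.5091, 0.108, 0.1464]
tool_rot: [[-0.997, 0.081, 0.001], [0.081, 0.997, -0.0], [-0.001, 0.0, -1.0]]
ft_force: [-4.8, 0.6, 13.6]
grip_width: -0.0002
```

The button has bottomed: 13.6 N with no further travel. Releasing and withdrawing.

play_rows(commands=[{"grip":1,"x":0,"y":0,"z":-0.008,"rx":0,"ry":0,"rz":0},{"grip":1,"x":0,"y":0,"z":-0.03,"rx":0,"ry":0,"rz":0},{"grip":1,"x":0,"y":0,"z":-0.05,"rx":0,"ry":0,"rz":0},{"grip":1,"x":0.01,"y":-0.045,"z":-0.05,"rx":0,"ry":0,"rz":0},{"grip":1,"x":0.01,"y":-0.045,"z":0,"rx":0,"ry":0,"rz":0},{"grip":1,"x":0,"y":0,"z":0,"rx":0,"ry":0,"rz":0},{"grip":1,"x":0,"y":0,"z":0,"rx":0,"ry":0,"rz":0},{"grip":1,"x":0,"y":0,"z":0,"rx":0,"ry":0,"rz":0}])

```text
time_s: 10.4
position: [0.4831, 0.0243, 0.2789]
tool_rot: [[-0.997, 0.08, -0.001], [0.08, 0.997, 0.0], [0.001, 0.0, -1.0]]
ft_force: [0.5, 0.3, -0.1]
grip_width: -0.0001
```

```bash
python3 - <<'E'
from rig import env, optics
from h import *
im=optics.get_image("wrist"); cv2.imwrite("pics/w6.png",im["color"])
s=env.observe(); print(s["time_s"],s["position"],s["ft_force"])
C=cloud(im).reshape(-1,3)
st=np.array([.50916,.10758]);th=.082;yb=np.array([np.sin(th),np.cos(th)]); xb=np.array([yb[1],-yb[0]])
Y=(C[:,:2]-st)@yb*1000+86; X=(C[:,:2]-st)@xb*1000-115
for lo,hi,a,b in [(.166,.18,-95,0),(.134,.145,60,110),(.143,.16,130,190),(.126,.14,-215,-170)]:
    m=(C[:,2]>lo)&(C[:,2]<hi)&(Y>a)&(Y<b)&(abs(X+115)<25); print(m.sum(),X[m].mean(),Y[m].mean(),C[m].mean(0))
t=optics.get_image("top"); cv2.imwrite("pics/top6.png",t["color"])
E
```

```text
10.45 [0.48304901 0.02427215 0.27891109] [-0.44287819 -0.73901456 -0.80379738]
414 -117.22482407039043 -40.91528893979332 [ 0.49654726 -0.01872661  0.17140609]
529 -115.02947162739453 85.99018542729176 [0.50912982 0.10757263 0.13816983]
851 -114.65932428385099 156.64698127000284 [0.51528609 0.1779617  0.1469768 ]
672 -115.83561772842933 -191.526302783023 [ 0.48559553 -0.16894534  0.13013703]
```

View pics/w6.png

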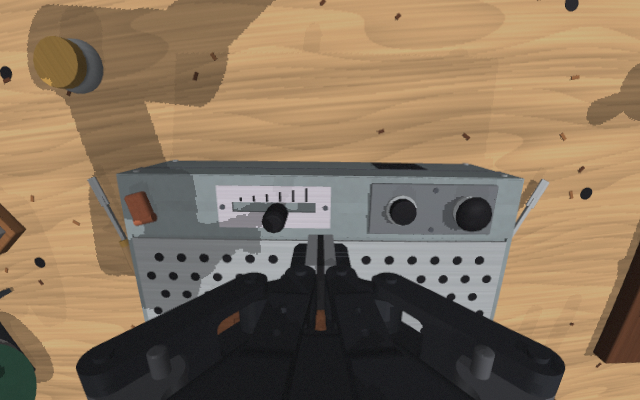

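View pics/top6.png

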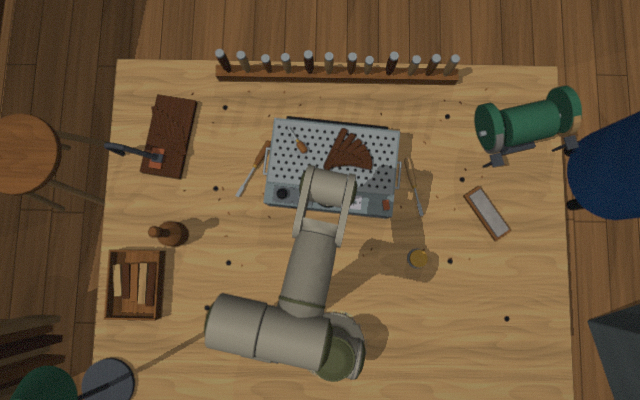

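The lever is still at the third click (knob at 274,217). The start button is back at its released height (402,211), the stop button is unchanged (474,214), and everything else is where it was.

```bash
python3 -c "
from rig import order
print(order.close_job())"
```

```text
the job is handed in; nothing more can be done
None
```

The dust box lever is set at the third click, and the start button was then pressed fully in and let spring back. I handed the job in at about 10.5 s of the 48 s allowed; no verdict is reported.

- **Lever:** I found it already at the second click, so I pushed it one click left with the shut fingertips. The contact force read up to about 4 N and then dropped as it snapped. The knob moved 13.8 mm to box y -40.9, against -41.3 measured for the third-click mark. It was unchanged after the start press.
- **Start button:** I pressed it until it bottomed, at 13.6 N with no further travel. Afterwards its top was back at the released height of 0.138 m.
- **Everything else:** The stop button's measured position and height did not change. The slip stone measured the same to within a millimetre, and the carving and tools look unmoved in the top view. The robot was about 14 cm above the strip, touching nothing, when I handed in.

No check failed. Two things to note:

- **Measurement offset:** My lever positions read 1–2 mm to the left of the nominal box coordinates, which is within the camera calibration error. I judged the lever against the marks themselves.
- **Refused moves:** My first two move calls were refused for missing keys, and the arm did not move.

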